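Turn a round LED board home in its holder under the magnifier

TASK

The round LED board in the holder under the bench magnifier lies turned the wrong way. Reach in under the magnifier and turn the board in place with a fingertip until its flat edge lies flush against the sprung alignment bar, then take your hand away, with the board still lying flat in its holder. Do not bump the magnifier lamp, do not lean hard on the board, and leave the bulb, the trimmer and the screw jar where they are.

Things in the scene. Friction and masses are not known exactly. Their poses are not given: they have to be found in the camera images.
- board_centre (a point): Round white LED board, loose in the holder's pocket: diameter 100 mm, 8 mm thick, about 0.17 kg, smooth top, one flat edge 54 mm long, 42 mm from the centre, two copper pads beside it. Point: its centre, 4 mm under the top; x points square to the flat, z up. A tip pressed on top 25 to 40 mm from the centre with 5 to 15 N and moved round the centre turns it; with less it slips, over 30 N harms it.
- holder_centre (a point): Fixed board holder, a plate 210 x 170 x 12 mm on levelling feet. Point: centre of its round pocket, on the plate's top, 17 to 25 mm above the table; the board lies on it. x points to the alignment bar, square to its face: the board is home when its x points the same way. Pocket wall: black, 6 mm high (2 mm below the board's top), radii 50.5 to 58.5 mm, open towards the bar. Friction board to holder about 0.15.
- bar (a joint): Sprung steel alignment bar, 70 mm long, 10 mm high, at the pocket's open side, pressed on the board's edge with about 3 N. In m, growing towards the pocket's centre: about 0.001 while it rides on the round rim, about 0.0085 with the flat flush on it. Then the board turns more stiffly, by some 2 N at the fingertip, but can be forced past. The bar squares the last 8 degrees or so by itself.
- lamp_head (a point): Fixed magnifier lamp: a round white head with a clear lens, 150 mm across, 24 mm high, level above the board. Point: centre of its underside, 200 mm above the table. Its bent neck (up to 300 mm high) leads off on this point's -y side to a base 160 mm wide, centred 290 mm along -y and 50 mm along +x from below the head.
- bar_face (a point): Middle of the alignment bar's face (the side towards the board), 5 mm above the plate.
- bulb_centre (a point): Bystander: a white LED bulb upright in a black lampholder, 139 mm high, foot 72 mm wide; point half-way up.
- trimmer_centre (a point): Bystander: a small blue trimmer block, 32 x 22 x 18 mm, on the table; point at its centre.
- jar_centre (a point): Bystander: a small glass screw jar with a black cap, 48 mm wide, 55 mm high, behind the holder; point half-way up.
- board: The same board, at the centre of its underside; axes as above.
- lamp: The whole magnifier lamp; point on the table below the middle of its head.
Mind the look-alikes: they are no part of the job. Of the things that look like the board, the smallest one is meant.

How it is judged:
By the outcome, as a careful person would: the job done as asked, in the order asked, and still so for the second after the job is handed in, with the robot touching nothing.
It also fails if it takes over 72 s, if anything falls off the work surface, if the arm or the gripper's body presses on something with over 40 N, if the wrist force passes 120 N, or if a joint passes its speed limit or range.

ROBOT

A 6-joint arm with a two-finger parallel gripper is mounted at the origin on the work surface. World frame = base frame: x ahead of the robot, y to its left, z up, the work surface at z = 0. Lengths are in m, angles in rad, forces in N, time in s.
With the tool pointing down it reaches from about 0.325 to 0.875 m from the base axis. Payload 4.4 kg.
Tool frame: the origin (TCP) lies at the very end of the fingers, on their centre line; the grasp point (between the pads) lies 19 mm behind it; z points along the fingers, y is the line along which they close (so a half turn about z gives the same grasp; the last joint's range is limited). The gripper opens to 85 mm and grips with 20 to 120 N. Pads are 22 mm wide; open, the fingers measure 114 mm over their backs; the gripper's body (76 mm by 85 mm) begins 54 mm behind the grasp point. The pads swing forward as they close: fully open they stand 13 mm farther back than shut.
Start: joints at [-1.296, 0.207, 1.542, -0, 1.393, -0.15], TCP at [0.237, -0.524, 0.231] pointing down, gripper open.
Joint ranges: [-2.73, 2.73], [-0.86, 2.22], [0.23, 2.46], [-1.11, 4.25], [0.08, 2.63], [-2.82, 2.82]. Speed limits (rad/s): [2.79, 2.79, 3.14, 3.14, 3.14, 3.14].

INTERFACE

Orientations are given as a 3x3 rotation matrix whose columns are the frame's x, y, z axes.
In Python, from cell import manip, eyes, ticket gives the robot as it stands. The module is installed in compiled form; this text tells all that it offers.
- The arm moves only by the tool play_rows, never from a script. Its argument "rows" is a list of rows, each a list of 3 entries, a list of its own where there are three numbers: the shift along the tool's x, y, z scaled (see below), then the turn, a rotation vector about the tool's x, y, z scaled (see below), then the opening, from 0 (shut) to 1 (fully open). In form: [[[tx, ty, tz], [ax, ay, az], hand], ...]. A call has 1 to 5 rows; each row is the pose to reach, as a shift and turn from the pose commanded when the call began, along the tool's axes at that moment; what a row does not reach only later rows make up. The controller multiplies each number of a shift by 750 mm and each number of a turn by 45 degrees. A row lasts 1/8 s, in which the tool goes at most 62.5 mm and 10.7 degrees, less where a joint would pass 70% of its speed; a pose out of reach is approached as far as the arm can. A call with a number of a shift or a turn outside -1 to 1 is refused whole. A call with a gripper value outside its range is refused whole. The fingers move at their own pace and stop on an object; "squeeze" is the grip in N (left out, the last holds). Time passes only in rows, so rows that repeat a pose let the fingers close. It gives the time, the measured TCP pose, the force, the opening and the grip force at its end, in the units of the state.
- manip.get_obs(): the state, without advancing time (a new reading comes with each control period).
- eyes.grab_frame(name): name is "scene" or "side" or "wrist"; returns a dict with "img" (384x512x3 uint8, blue, green, red), "fx", "fy", "cx", "cy" (pixels), "k1" (the pictures are not rectified: a ray, as slopes to the right and down, at radius r is drawn at 1 + k1 r^2 times it, then the intrinsics apply), "pose" (4x4, takes a point from camera to world coordinates); the wrist camera has in their place "tool_from_camera" (4x4, takes a point from camera to tool coordinates, whose origin is the TCP and whose axes are the flange's). Camera axes: x right, y down, z forward; pixel columns grow to the right and rows downward; lengths in m; the calibration is good to about 2 mm. A picture is of the moment at which its call begins: read the wrist's pose just before it. There is no depth.
- ticket.sign_off(): hands the job in; it is judged then, once.
The state is a dict: "time": time; "joints": joint angles; "qvel": joint speeds; "effort": joint torques, N m; "ee_pos": TCP position; "tool_rot": TCP orientation; "force": force on the tool from outside, world axes, zero at the start; "moment": the same for the moment, N m; "width": finger opening in m; "grasp_force": force on a finger pad.
Only numpy, scipy, OpenCV 4.12 (cv2) and the standard library are available. Lean on these libraries where they do the work, as an engineer would, in place of code of your own. Each camera call takes 0.05 s, during which the arm holds its last target. There are 200 camera calls.

## Working session

There is one attempt and no reset: what is moved stays moved. The work goes in short steps, Python scripts to look and compute and a tool call to move; the robot and the scene stay as the last step left them, time stands still between calls to the robot, and variables do not carry over. Pictures are saved under pics/ and viewed, at most 10 in all, crops included, and the job is handed in when it is done.

Besides the shell and the picture viewer there is one more tool, called after ">>>" by a JSON object that holds its "api" and its "payload". play_rows: Moves the arm, as the interface text tells. Its arguments: {"type":"object","properties":{"rows":{"type":"array"},"squeeze":{"type":"number"}},"required":["rows"]}

```bash
mkdir -p pics; cat > h.py <<'E'
import numpy as np, cv2
from cell import manip, eyes, ticket
def grab(n,save=None):
    o=manip.get_obs(); f=eyes.grab_frame(n)
    if n=='wrist':
        T=np.eye(4);T[:3,:3]=np.array(o['tool_rot']).reshape(3,3);T[:3,3]=o['ee_pos'];f['pose']=T@np.array(f['tool_from_camera'])
    f['pose']=np.array(f['pose'])
    if save: cv2.imwrite('pics/'+save,f['img'])
    return f
def ray(f,u,v):
    K=np.array([[f['fx'],0,f['cx']],[0,f['fy'],f['cy']],[0,0,1.]])
    p=cv2.undistortPoints(np.array([[[u,v]]],float),K,np.array([f['k1'],0,0,0.]))[0,0]
    P=f['pose'];return P[:3,3],P[:3,:3]@np.array([p[0],p[1],1])
def onz(f,u,v,z):
    o,d=ray(f,u,v);return o+d*(z-o[2])/d[2]
def proj(f,X):
    P=f['pose'];c=P[:3,:3].T@(np.asarray(X)-P[:3,3]);a=c[:2]/c[2];s=1+f['k1']*(a@a)
    return np.array([f['fx']*a[0]*s+f['cx'],f['fy']*a[1]*s+f['cy']])
def tri(*a):
    A=np.zeros((3,3));b=np.zeros(3)
    for f,u,v in a:
        o,d=ray(f,u,v);d=d/np.linalg.norm(d);M=np.eye(3)-np.outer(d,d);A+=M;b+=M@o
    return np.linalg.solve(A,b)
E
python3 - <<'E'
from h import *
a=grab('scene');b=grab('side');c=grab('wrist')
cv2.imwrite('pics/a.png',cv2.resize(np.vstack([a['img'],b['img']]),(450,600))[:600]) if 0 else None
cv2.imwrite('pics/scene.png',cv2.resize(a['img'],(800,600)));cv2.imwrite('pics/side.png',cv2.resize(b['img'],(800,600)))
for f in(a,b):print(f['pose'].round(3),f['fx'],f['k1'])
print(c['tool_from_camera']);o=manip.get_obs();print(o['tool_rot'],o['force'])
E
```

```text
[[-0.065  0.735 -0.675  1.065]
 [ 0.998  0.045 -0.047  0.145]
 [-0.004 -0.677 -0.736  0.703]
 [ 0.     0.     0.     1.   ]] 349.2156261842445 -0.026092454704942602
[[-0.799 -0.334  0.501  0.122]
 [-0.601  0.413 -0.684  0.708]
 [ 0.021 -0.847 -0.531  0.605]
 [ 0.     0.     0.     1.   ]] 430.44190039428906 -0.015691102868304593
[[-3.40203840e-05 -9.53576790e-01 -3.01149970e-01  7.55679182e-02]
 [ 9.99999455e-01  2.81740326e-04 -1.00508527e-03  2.16889192e-04]
 [ 1.04327208e-03 -3.01149841e-01  9.53576261e-01 -1.43118560e-01]
 [ 0.00000000e+00  0.00000000e+00  0.00000000e+00  1.00000000e+00]]
[[ 9.11105310e-01  4.12173361e-01 -4.84162571e-04]
 [ 4.12173552e-01 -9.11103687e-01  1.74188925e-03]
 [ 2.76838044e-04 -1.78660356e-03 -9.99998366e-01]] [0.43940852 1.87880085 0.8069849 ]
```

View pics/scene.png

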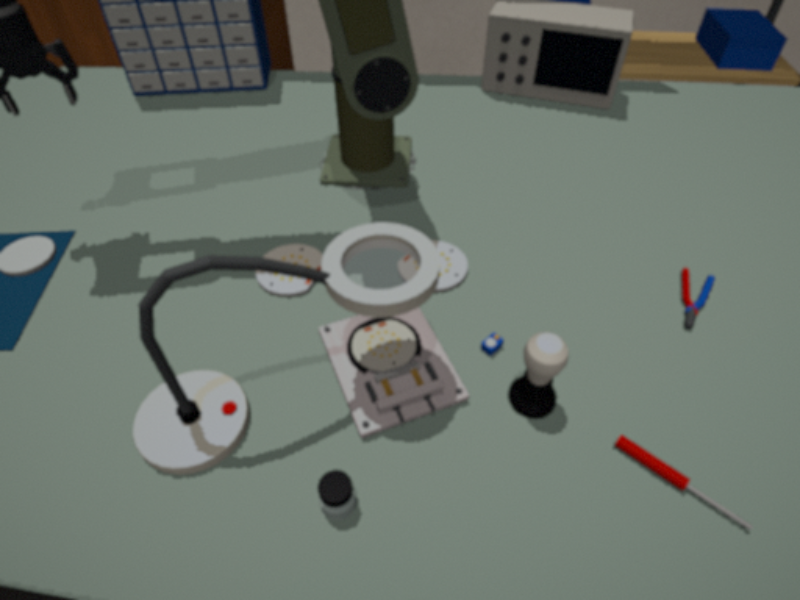

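View pics/side.png

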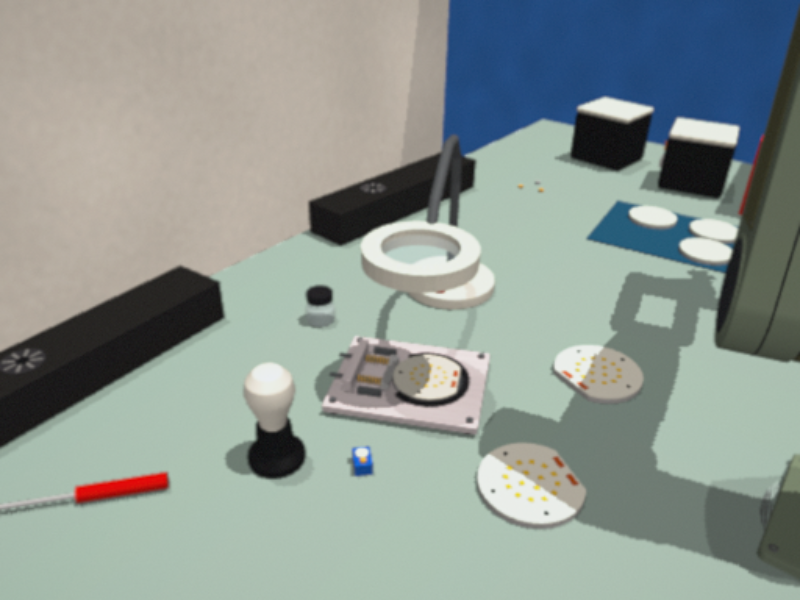

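The scene camera looks back at the robot. The holder is at about (395,365), with the bar on its +x side and the lamp neck leading off to -y. In the side view the board is at (430,378), its copper pads are at (456,380), which is away from the bar, and the bar is at about (352,368).

```bash
python3 - <<'E'
from h import *
a=grab('scene');b=grab('side')
ca=b['img'][205:285,195:325];cb=a['img'][130:285,190:310]
A=cv2.resize(ca,None,fx=6,fy=6,interpolation=cv2.INTER_CUBIC)
cv2.imwrite('pics/c1.png',A)
cv2.imwrite('pics/c2.png',cv2.resize(cb,None,fx=3.8,fy=3.8,interpolation=cv2.INTER_CUBIC))
for n,f in(('scene',a),('side',b)):
    h=cv2.cvtColor(f['img'],cv2.COLOR_BGR2HSV)
    m=(((h[...,0]<14)|(h[...,0]>172))&(h[...,1]>90)&(h[...,2]>60)).astype(np.uint8)
    k,_,s,c=cv2.connectedComponentsWithStats(m)
    print(n,[(c[i].round(1).tolist(),int(s[i,4])) for i in range(1,k) if s[i,4]>3 and 150<c[i][0]<330 and 130<c[i][1]<300])
E
```

```text
scene [([203.5, 171.5], 4), ([197.1, 179.1], 8), ([243.9, 206.9], 8), ([234.9, 209.7], 9)]
side [([291.0, 238.8], 10), ([289.9, 245.4], 11)]
```

View pics/c1.png

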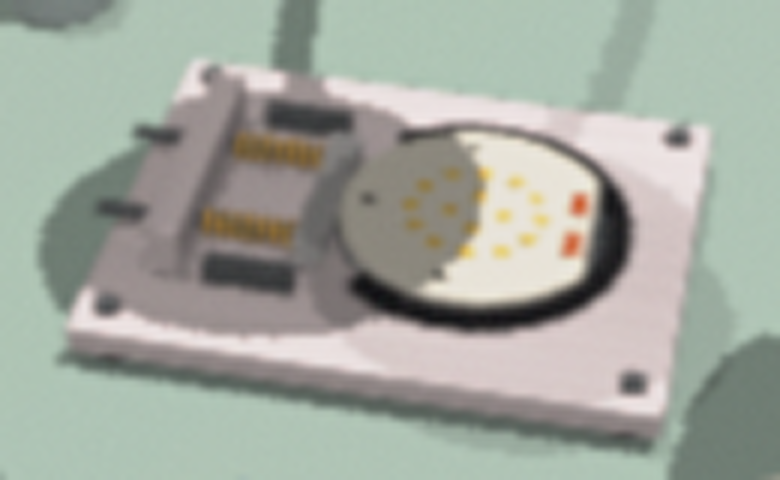

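View pics/c2.png

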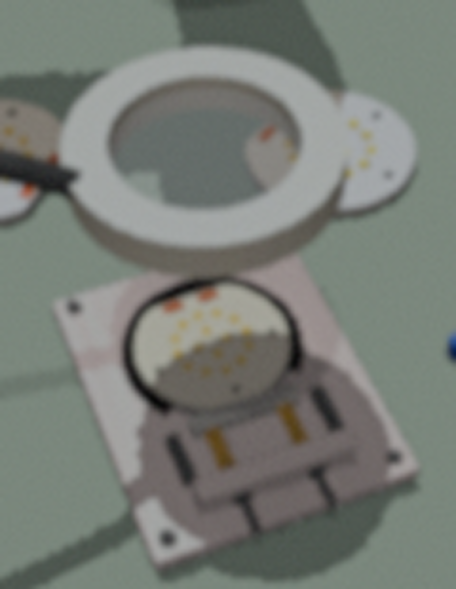

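The side crop shows the whole plate, with screws at (212,75), (107,303), (678,136) and (633,383). The pads are opposite the bar. The scene crop shows three of the same screws at (168,538), (393,457) and (75,307), and the lamp ring around (205,155).

```bash
python3 - <<'E'
from h import *
a=grab('scene');b=grab('side')
S=lambda u,v:(b,195+(u-2.5)/6,205+(v-2.5)/6)
C=lambda u,v:(a,190+(u-1.4)/3.8,130+(v-1.4)/3.8)
for s,c in(((212,75),(168,538)),((107,303),(393,457)),((678,136),(75,307))):print('screw',tri(S(*s),C(*c)).round(4))
print('pads',tri((b,291.,238.8),(a,234.9,209.7)).round(4),tri((b,289.9,245.4),(a,243.9,206.9)).round(4))
for z in(.029,.033):
    P=[onz(*S(*s),z)[:2] for s in((212,75),(107,303),(678,136),(633,383))]
    print('screws z',z,np.round(P,4).tolist())
z=.033
# board ellipse: white top in side view
pts=np.array([onz(*S(*s),z)[:2] for s in((340,205),(352,250),(395,283),(430,297),(480,305),(530,300),(575,272),(408,145),(470,128),(520,135),(560,150),(590,170),(365,170))])
A=np.c_[2*pts,np.ones(len(pts))];x=np.linalg.lstsq(A,(pts**2).sum(1),rcond=None)[0]
print('board',x[:2],np.sqrt(x[2]+x[:2]@x[:2]))
# flat ends
print('flat',onz(*S(598,180),z),onz(*S(583,275),z),'pads',onz(b,291,238.8,z),onz(b,289.9,245.4,z))
# lamp head scene: top outer ellipse; extremes
print('head L/R tri-> scene on z=.224',[onz(*C(u,v),.224)[:2].round(4).tolist() for u,v in((60,145),(350,150),(205,45),(205,248))])
print('side head top',[onz(b,u*.64,v*.64,.224)[:2].round(4).tolist() for u,v in((361,245),(480,255),(420,222),(420,276))])
# bar face ends (side)
print('bar',[onz(*S(u,v),.034)[:2].round(4).tolist() for u,v in((362,150),(325,262))])
E
```

```text
screw [0.6802 0.0691 0.0213]
screw [0.6173 0.1993 0.0214]
screw [ 0.5126 -0.0108  0.0218]
pads [0.5134 0.0556 0.0287] [0.5025 0.0769 0.0286]
screws z 0.029 [[0.6727, 0.0763], [0.6106, 0.2051], [0.5076, -0.0035], [0.4448, 0.1267]]
screws z 0.033 [[0.6689, 0.0807], [0.6072, 0.2085], [0.5049, 0.0014], [0.4426, 0.1307]]
board [0.53638906 0.08751141] 0.05041171658294468
flat [0.51347043 0.0436566  0.033     ] [0.48709808 0.09354267 0.033     ] pads [0.51061595 0.06097552 0.033     ] [0.49960724 0.08181123 0.033     ]
head L/R tri-> scene on z=.224 [[0.569, 0.0113], [0.5637, 0.1627], [0.4831, 0.0799], [0.6366, 0.0934]]
side head top [[0.6203, 0.1293], [0.4891, 0.057], [0.6037, 0.0258], [0.5153, 0.1471]]
bar [[0.5922, 0.0844], [0.5617, 0.1452]]
```

```bash
cat >> h.py <<'E'
from scipy.spatial.transform import Rotation as Ro
def Rt(phi,th):
    p,t=np.radians([phi,th]);x=np.array([-np.sin(p),np.cos(p),0]);z=np.array([np.sin(t)*np.cos(p),np.sin(t)*np.sin(p),-np.cos(t)])
    return np.c_[x,np.cross(z,x),z]
def go(p,R,p0=None,R0=None):
    o=manip.get_obs();p0=np.array(o['ee_pos']) if p0 is None else p0;R0=np.array(o['tool_rot']).reshape(3,3) if R0 is None else R0
    print('shift',(R0.T@(np.array(p)-p0)/.75).round(4).tolist(),'turn',(Ro.from_matrix(R0.T@R).as_rotvec()/(np.pi/4)).round(4).tolist())
def st():
    o=manip.get_obs()
    for k in('time','joints','ee_pos','force','moment'):print(k,np.round(o[k],4).tolist())
E
python3 - <<'E'
from h import *
a=grab('scene')
for n,u,v,z in(('bulbfoot',533,397,.01),('bulbtop',546,345,.12),('trim',492,343,.01),('jar',338,490,.03),('lampbase',190,420,.02)):print(n,onz(a,u*.64,v*.64,z).round(3))
go([.36,-.25,.36],Rt(-35,0))
E
```

```text
bulbfoot [0.615 0.312 0.01 ]
bulbtop [0.603 0.311 0.12 ]
trim [0.517 0.256 0.01 ]
jar [0.782 0.046 0.03 ]
lampbase [ 0.691 -0.18   0.02 ]
shift [0.2999, -0.265, -0.1717] turn [-0.0004, -0.0002, -0.6813]
```

>>> {"api": "play_rows", "payload": {"rows": [[[0.3,-0.265,-0.172],[0,0,-0.68],0],[[0.3,-0.265,-0.172],[0,0,-0.68],0],[[0.3,-0.265,-0.172],[0,0,-0.68],0],[[0.3,-0.265,-0.172],[0,0,-0.68],0],[[0.3,-0.265,-0.172],[0,0,-0.68],0]], "squeeze": 20}}

```text
time: 1.02
ee_pos: [0.3551, -0.2603, 0.3557]
tool_rot: [[0.575, 0.818, 0.001], [0.818, -0.575, -0.001], [0.0, 0.001, -1.0]]
force: [0.6, 0.1, 0.1]
width: -0.0003
grasp_force: 0.0
```

```bash
python3 - <<'E'
from h import *
st();go([.36,.15,.36],Rt(-35,40))
E
```

```text
time 1.025
joints [-0.8298, -0.162, 1.6651, 0.0003, 1.6375, -0.2173]
ee_pos [0.3551, -0.2603, 0.3557]
force [0.5977, 0.1426, 0.1174]
moment [0.0408, -0.0681, -0.047]
shift [0.4514, -0.3091, -0.0061] turn [-0.8875, 0.0006, -0.0019]
```

>>> {"api": "play_rows", "payload": {"rows": [[[0.45,-0.309,-0.006],[-0.5,0,0],0],[[0.45,-0.309,-0.006],[-0.6,0,0],0],[[0.45,-0.309,-0.006],[-0.8,0,0],0],[[0.45,-0.309,-0.006],[-0.89,0,0],0],[[0.45,-0.309,-0.006],[-0.89,0,0],0]]}}

```text
time: 1.65
ee_pos: [0.3561, 0.0013, 0.3543]
tool_rot: [[0.578, 0.637, 0.509], [0.816, -0.447, -0.366], [-0.006, 0.627, -0.779]]
force: [1.1, -0.0, -0.7]
width: 0.0001
grasp_force: 0.0
```

```bash
python3 - <<'E'
from h import *
st();go([.38,.19,.25],Rt(-35,50))
E
```

```text
time 1.65
joints [0.1521, -0.7109, 2.1488, -0.4863, 1.2233, 0.8214]
ee_pos [0.3561, 0.0013, 0.3543]
force [1.0827, -0.0381, -0.685]
moment [0.1987, 0.2638, 0.0098]
shift [0.2244, -0.1795, 0.0324] turn [-0.2478, 0.0105, -0.0001]
```

>>> {"api": "play_rows", "payload": {"rows": [[[0.224,-0.18,0.03],[-0.1,0,0],0],[[0.224,-0.18,0.032],[-0.24,0,0],0],[[0.224,-0.18,0.032],[-0.24,0,0],0],[[0.224,-0.18,0.032],[-0.24,0,0],0],[[0.224,-0.18,0.032],[-0.24,0,0],0]]}}

```text
time: 2.28
ee_pos: [0.3791, 0.1909, 0.2451]
tool_rot: [[0.574, 0.542, 0.613], [0.818, -0.363, -0.445], [-0.019, 0.757, -0.653]]
force: [-0.3, -0.6, -0.7]
width: -0.0003
grasp_force: 0.0
```

```bash
python3 - <<'E'
from h import *
st();go([.433,.157,.09],Rt(-35,50))
E
```

```text
time 2.275
joints [0.8322, -0.1146, 2.0905, -0.9255, 1.2303, 1.7952]
ee_pos [0.3791, 0.1909, 0.2451]
force [-0.3438, -0.6256, -0.7149]
moment [0.2215, 0.2535, -0.0494]
shift [0.0081, -0.1012, 0.1992] turn [-0.0167, 0.0166, 0.0172]
```

>>> {"api": "play_rows", "payload": {"rows": [[[0.008,-0.101,0.2],[-0.017,0.017,0.017],0],[[0.008,-0.101,0.2],[-0.017,0.017,0.017],0],[[0.008,-0.101,0.2],[-0.017,0.017,0.017],0],[[0.008,-0.101,0.2],[-0.017,0.017,0.017],0],[[0.008,-0.101,0.2],[-0.017,0.017,0.017],0]]}}

```text
time: 2.9
ee_pos: [0.4305, 0.1663, 0.113]
tool_rot: [[0.591, 0.537, 0.602], [0.807, -0.392, -0.441], [-0.001, 0.747, -0.665]]
force: [0.2, 0.4, 1.0]
width: -0.0001
grasp_force: 0.0
```

```bash
python3 - <<'E'
from h import *
st();f=grab('wrist');b=grab('side')
cv2.imwrite('pics/w1.png',np.hstack([cv2.resize(f['img'],(400,300)),cv2.resize(b['img'][130:310,150:390],(400,300))]))
E
```

```text
time 2.9
joints [0.6814, 0.1675, 2.1489, -1.1085, 0.9387, 2.0637]
ee_pos [0.4305, 0.1663, 0.113]
force [0.218, 0.3829, 1.0209]
moment [0.2521, 0.2276, -0.0102]
```

View pics/w1.png

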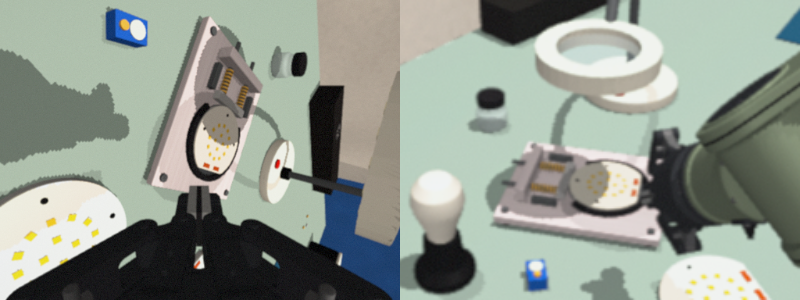

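The wrist view shows the fingers pointing at the holder. The board is ahead at about (215,140), the pads are nearest the hand, and the gripper is clear of the lamp. Joint 4 is at its limit, so I'll turn the approach azimuth toward the arm plane.

```bash
python3 - <<'E'
from h import *
go([.44,.140,.085],Rt(-12,51))
E
```

```text
shift [-0.0213, -0.007, 0.0485] turn [-0.0593, 0.4087, -0.3475]
```

>>> {"api": "play_rows", "payload": {"rows": [[[-0.021,-0.007,0.0],[-0.06,0.409,-0.348],0],[[-0.021,-0.007,0.02],[-0.06,0.409,-0.348],0],[[-0.021,-0.007,0.048],[-0.06,0.409,-0.348],0],[[-0.021,-0.007,0.048],[-0.06,0.409,-0.348],0],[[-0.021,-0.007,0.048],[-0.06,0.409,-0.348],0]]}}

```text
time: 3.62
ee_pos: [0.4314, 0.1284, 0.1381]
tool_rot: [[0.197, 0.675, 0.711], [0.98, -0.142, -0.137], [0.008, 0.724, -0.69]]
force: [1.2, 1.1, 0.4]
width: -0.0002
grasp_force: 0.0
```

```bash
python3 - <<'E'
from h import *
st();R=Rt(-12,51)
go([.54,.115,.07],R)
E
```

```text
time 3.625
joints [0.3663, -0.2028, 2.4091, -1.1083, 0.4414, 1.484]
ee_pos [0.4314, 0.1284, 0.1381]
force [1.1913, 1.128, 0.3559]
moment [0.0593, 0.3011, -0.0353]
shift [0.0102, 0.0347, 0.168] turn [-0.1031, -0.0177, 0.0013]
```

```bash
cat > k.py <<'E'
from h import *
from scipy.optimize import least_squares
Q=[[-1.296,.207,1.542,0,1.393,-.15],[-.8298,-.162,1.6651,.0003,1.6375,-.2173],[.1521,-.7109,2.1488,-.4863,1.2233,.8214],[.8322,-.1146,2.0905,-.9255,1.2303,1.7952],[.6814,.1675,2.1489,-1.1085,.9387,2.0637],[.3663,-.2028,2.4091,-1.1083,.4414,1.484]]
P=np.array([[.237,-.524,.231],[.3551,-.2603,.3557],[.3561,.0013,.3543],[.3791,.1909,.2451],[.4305,.1663,.113],[.4314,.1284,.1381]])
def fk(q,a):
    A=Ro.from_euler('z',q[0])*Ro.from_euler('y',q[1]);B=A*Ro.from_euler('y',q[2]);C=B*Ro.from_euler('z',q[3])*Ro.from_euler('y',q[4])*Ro.from_euler('z',q[5])
    p=np.array([0,0,a[1]])+Ro.from_euler('z',q[0]).apply([a[0],0,0])+A.apply([0,0,a[2]])+B.apply([a[3],0,a[4]])+C.apply([0,0,a[5]])
    return p,C.as_matrix()
s=least_squares(lambda a:np.r_[np.ravel([fk(q,a)[0]-p for q,p in zip(Q,P)]),1e-4*(a-[0,.3,.4,0,.4,.25])],[0,.3,.4,0,.4,.25])
a=s.x
X=np.array([[0,-1,0],[1,0,0],[0,0,1]]) # guess, replaced below
C0=fk(Q[4],a)[1];RM=np.array([[.591,.537,.602],[.807,-.392,-.441],[-.001,.747,-.665]]);OFF=C0.T@RM
lo=np.array([-2.73,-.86,.23,-1.11,.08,-2.82])+.03;hi=np.array([2.73,2.22,2.46,4.25,2.63,2.82])-.03
def ik(p,R,q0):
    def f(q):
        x,C=fk(q,a);return np.r_[(x-p)*10,Ro.from_matrix(R.T@(C@OFF)).as_rotvec()]
    best=None
    for g in(q0,[.15,.4,1.9,.3,.5,.3],[.15,.4,1.9,1.5,.5,-1],[.15,.4,1.9,-.6,.5,1]):
        r=least_squares(f,np.clip(g,lo+.01,hi-.01),bounds=(lo,hi))
        if best is None or r.cost<best.cost-1e-7:best=r
    return best
E
python3 - <<'E'
from k import *
print(a.round(4),abs(s.fun).max(),OFF.round(2).tolist())
c=np.array([.54,.083])
for phi in(-10,0,10,20,30,40):
  for th in(35,42,50):
    o=[]
    for az in(75,165,255,345):
        p=np.r_[c+.03*np.array([np.cos(np.radians(az)),np.sin(np.radians(az))]),.036]
        r=ik(p,Rt(phi,th),[.15,.4,1.9,.0,.5,.3]);o.append((round(r.cost*1e3,2),r.x.round(2)[[2,3,4,5]].tolist()))
    print(phi,th,o)
E
```

```text
[0.0688 0.212  0.3497 0.0417 0.4247 0.1875] 0.08743238464436379 [[0.0, -1.0, 0.0], [1.0, 0.0, -0.0], [0.0, -0.0, 1.0]]
-10 35 [(np.float64(0.0), [2.0, -0.99, 0.31, 1.36]), (np.float64(0.01), [2.12, -1.08, 0.28, 1.43]), (np.float64(0.0), [2.09, -1.02, 0.23, 1.29]), (np.float64(0.0), [1.96, -0.91, 0.27, 1.2])]
-10 42 [(np.float64(5.07), [2.01, -1.08, 0.3, 1.44]), (np.float64(7.73), [2.12, -1.08, 0.27, 1.43]), (np.float64(5.92), [2.09, -1.08, 0.2, 1.35]), (np.float64(3.72), [1.98, -1.08, 0.24, 1.37])]
-10 50 [(np.float64(28.35), [2.01, -1.08, 0.29, 1.44]), (np.float64(34.09), [2.13, -1.08, 0.25, 1.42]), (np.float64(28.02), [2.18, 3.0, 0.21, -2.79]), (np.float64(24.78), [1.99, -1.08, 0.22, 1.36])]
0 35 [(np.float64(0.0), [2.02, -0.83, 0.19, 1.03]), (np.float64(0.0), [2.14, -0.97, 0.15, 1.15]), (np.float64(0.0), [2.1, -0.66, 0.12, 0.76]), (np.float64(0.0), [1.98, -0.6, 0.16, 0.72])]
0 42 [(np.float64(3.5), [2.04, -1.08, 0.15, 1.27]), (np.float64(5.42), [2.15, -1.08, 0.11, 1.25]), (np.float64(4.12), [2.15, 2.86, 0.11, -2.79]), (np.float64(1.98), [2.01, -1.08, 0.11, 1.21])]
0 50 [(np.float6
[... 1759 characters left out ...]
.float64(0.0), [2.21, 2.16, 0.43, -2.52]), (np.float64(0.0), [2.15, 1.98, 0.47, -2.42]), (np.float64(0.0), [2.04, 1.96, 0.42, -2.35])]
40 35 [(np.float64(0.0), [1.98, 1.01, 0.4, -1.49]), (np.float64(0.0), [2.1, 1.09, 0.4, -1.61]), (np.float64(0.0), [2.03, 1.05, 0.46, -1.63]), (np.float64(0.0), [1.92, 0.98, 0.45, -1.52])]
40 42 [(np.float64(0.0), [2.02, 1.43, 0.41, -1.91]), (np.float64(0.0), [2.13, 1.5, 0.43, -2.02]), (np.float64(0.0), [2.07, 1.39, 0.49, -1.99]), (np.float64(0.0), [1.96, 1.34, 0.46, -1.88])]
40 50 [(np.float64(0.0), [2.06, 1.82, 0.5, -2.31]), (np.float64(0.0), [2.17, 1.84, 0.54, -2.38]), (np.float64(0.0), [2.1, 1.71, 0.58, -2.31]), (np.float64(0.0), [2.0, 1.69, 0.54, -2.24])]
```

```bash
sed -i "s/apply(\[a\[0\],0,0\])/apply([a[0],a[6],0])/; s/C.apply(\[0,0,a\[5\]\])/C.apply([0,0,a[5]])+(B*Ro.from_euler('z',q[3])).apply([0,a[7],0])/; s/\.4,\.25\]/.4,.25,.05,.03]/g" k.py
cat > t.py <<'E'
from k import *
print(a.round(4),abs(s.fun).max(),OFF.round(2).tolist())
c=np.array([.54,.083])
for phi in(-40,-25,-10,0,10,20,30,40,55):
  for th in(42,50):
    o=[]
    for az in(75,165,255,345):
        p=np.r_[c+.03*np.array([np.cos(np.radians(az)),np.sin(np.radians(az))]),.036]
        r=ik(p,Rt(phi,th),[.15,.4,1.9,.0,.5,.3]);o.append((float(round(r.cost*1e3,2)),r.x.round(2)[[2,3,4,5]].tolist()))
    print(phi,th,o)
E
python3 t.py
```

```text
[1.000e-04 2.825e-01 4.552e-01 9.410e-02 4.996e-01 3.159e-01 8.600e-02
 1.000e-04] 0.0001533081952072024 [[0.0, -1.0, 0.0], [1.0, 0.0, -0.0], [0.0, -0.0, 1.0]]
-40 42 [(0.36, [1.98, -1.08, 0.71, 1.91]), (1.17, [2.07, -1.08, 0.69, 1.91]), (1.95, [2.06, -1.08, 0.63, 1.82]), (0.8, [1.97, -1.08, 0.66, 1.83])]
-40 50 [(11.18, [1.94, -1.08, 0.8, 1.94]), (14.74, [2.03, -1.08, 0.78, 1.95]), (18.24, [2.03, -1.08, 0.71, 1.85]), (14.06, [1.94, -1.08, 0.74, 1.86])]
-25 42 [(3.3, [2.07, -1.08, 0.48, 1.64]), (4.87, [2.16, -1.08, 0.45, 1.62]), (4.74, [2.16, -1.08, 0.37, 1.52]), (3.28, [2.06, -1.08, 0.41, 1.55])]
-25 50 [(23.63, [2.06, -1.08, 0.52, 1.65]), (27.72, [2.15, -1.08, 0.48, 1.63]), (27.7, [2.15, -1.08, 0.39, 1.53]), (23.93, [2.06, -1.08, 0.44, 1.56])]
-10 42 [(3.38, [2.16, -1.08, 0.21, 1.33]), (4.18, [2.26, -1.08, 0.16, 1.29]), (2.88, [2.24, -1.08, 0.11, 1.21]), (2.28, [2.15, -1.08, 0.14, 1.25])]
-10 50 [(20.27, [2.28, 2.94, 0.23, -2.79]), (25.39, [2.27, -1.08, 0.11, 1.26]), (9.87, [2.34, 2.84, 0.27, -2.79]), (12.87, [2.25, 2.89, 0.23, -2.79])]
0 42 [(1.5, [2.25, 2.81, 0.11, -2.79]), (0.41
[... 951 characters left out ...]
0 50 [(0.0, [2.26, 1.77, 0.6, -2.41]), (0.0, [2.35, 1.72, 0.66, -2.45]), (0.0, [2.28, 1.61, 0.7, -2.4]), (0.0, [2.21, 1.66, 0.64, -2.35])]
40 42 [(0.0, [2.16, 1.25, 0.63, -2.03]), (0.0, [2.24, 1.24, 0.67, -2.1]), (0.0, [2.18, 1.18, 0.72, -2.09]), (0.0, [2.1, 1.19, 0.68, -2.02])]
40 50 [(0.0, [2.2, 1.52, 0.73, -2.35]), (0.0, [2.28, 1.47, 0.78, -2.4]), (0.0, [2.21, 1.39, 0.82, -2.37]), (0.0, [2.14, 1.43, 0.77, -2.31])]
55 42 [(0.0, [2.05, 1.06, 0.83, -2.1]), (0.0, [2.13, 1.05, 0.86, -2.17]), (0.0, [2.06, 1.0, 0.91, -2.16]), (0.0, [1.99, 1.02, 0.88, -2.1])]
55 50 [(0.0, [2.08, 1.24, 0.92, -2.32]), (0.0, [2.15, 1.2, 0.96, -2.38]), (0.0, [2.08, 1.14, 1.0, -2.36]), (0.0, [2.01, 1.18, 0.96, -2.3])]
```

```bash
cat > t.py <<'E'
from k import *
q=[.3663,-.2028,2.4091,-1.1083,.4414,1.484]
for p,phi,th in(([.43,.128,.2],-12,30),([.42,.10,.30],0,10),([.42,.02,.30],20,0),([.42,.0,.30],35,20),([.42,.0,.25],35,35),([.42,0,.2],35,48),([.43,0,.12],35,48),([.46,.03,.07],35,48),([.53,.083,.07],35,48)):
    best=least_squares(lambda x:np.r_[(fk(x,a)[0]-p)*10,Ro.from_matrix(Rt(phi,th).T@(fk(x,a)[1]@OFF)).as_rotvec()],np.clip(q,lo+.01,hi-.01),bounds=(lo,hi))
    q=best.x;print(p,phi,th,round(best.cost*1e3,3),q.round(2).tolist())
go([.42,.10,.30],Rt(0,10))
E
python3 t.py
```

```text
[0.43, 0.128, 0.2] -12 30 0.0 [0.25, -0.31, 2.19, -0.31, 0.81, 0.63]
[0.42, 0.1, 0.3] 0 10 0.0 [0.04, -0.29, 1.88, -0.01, 1.37, 0.04]
[0.42, 0.02, 0.3] 20 0 0.0 [-0.16, -0.19, 1.8, 0.0, 1.53, -0.51]
[0.42, 0.0, 0.3] 35 20 0.0 [-0.44, -0.38, 1.98, 0.31, 1.38, -1.09]
[0.42, 0.0, 0.25] 35 35 0.0 [-0.67, -0.44, 2.2, 0.62, 1.25, -1.44]
[0.42, 0, 0.2] 35 48 0.0 [-0.87, -0.37, 2.37, 0.91, 1.22, -1.85]
[0.43, 0, 0.12] 35 48 0.0 [-0.84, -0.11, 2.41, 1.04, 1.03, -2.1]
[0.46, 0.03, 0.07] 35 48 0.0 [-0.68, 0.1, 2.39, 1.24, 0.85, -2.26]
[0.53, 0.083, 0.07] 35 48 0.0 [-0.41, 0.2, 2.26, 1.39, 0.7, -2.16]
shift [-0.0383, 0.1514, -0.1546] turn [0.8065, 0.1117, -0.2315]
```

>>> {"api": "play_rows", "payload": {"rows": [[[-0.02,0.08,-0.08],[0.3,0.05,-0.1],0],[[-0.038,0.151,-0.155],[0.6,0.1,-0.2],0],[[-0.038,0.151,-0.155],[0.806,0.112,-0.231],0],[[-0.038,0.151,-0.155],[0.806,0.112,-0.231],0],[[-0.038,0.151,-0.155],[0.806,0.112,-0.231],0]]}}

```text
time: 4.25
ee_pos: [0.419, 0.1027, 0.3021]
tool_rot: [[0.059, 0.952, 0.299], [0.998, -0.046, -0.05], [-0.034, 0.302, -0.953]]
force: [1.6, -0.5, -0.2]
width: 0.0001
grasp_force: 0.0
```

```bash
python3 - <<'E'
from h import *
st();go([.42,.0,.30],Rt(35,20))
E
```

```text
time 4.25
joints [0.0978, -0.3667, 1.9578, -0.0831, 1.2531, 0.1661]
ee_pos [0.419, 0.1027, 0.3021]
force [1.5765, -0.5293, -0.1537]
moment [-0.0687, 0.1544, -0.0374]
shift [-0.1364, 0.0067, 0.0099] turn [-0.0665, 0.3137, -0.7947]
```

>>> {"api": "play_rows", "payload": {"rows": [[[-0.137,0.007,0.01],[-0.067,0.314,-0.795],0],[[-0.137,0.007,0.01],[-0.067,0.314,-0.795],0],[[-0.137,0.007,0.01],[-0.067,0.314,-0.795],0],[[-0.137,0.007,0.01],[-0.067,0.314,-0.795],0],[[-0.137,0.007,0.01],[-0.067,0.314,-0.795],0]]}}

```text
time: 4.88
ee_pos: [0.4201, -0.0025, 0.2973]
tool_rot: [[-0.572, 0.77, 0.282], [0.82, 0.538, 0.194], [-0.003, 0.342, -0.94]]
force: [0.3, 0.8, -1.3]
width: -0.0
grasp_force: 0.0
```

```bash
python3 - <<'E'
from h import *
st();go([.42,.0,.2],Rt(35,48))
E
```

```text
time 4.875
joints [-0.4492, -0.3841, 1.9875, 0.3082, 1.3688, -1.0951]
ee_pos [0.4201, -0.0025, 0.2973]
force [0.3392, 0.7544, -1.284]
moment [-0.0887, 0.1353, -0.0046]
shift [0.0031, -0.0427, 0.1225] turn [-0.6217, 0.0041, -0.0002]
```

>>> {"api": "play_rows", "payload": {"rows": [[[0.003,-0.043,0.122],[-0.62,0,0],0],[[0.003,-0.043,0.122],[-0.62,0,0],0],[[0.003,-0.043,0.122],[-0.62,0,0],0],[[0.003,-0.043,0.122],[-0.62,0,0],0],[[0.003,-0.043,0.122],[-0.62,0,0],0]]}}

```text
time: 5.5
ee_pos: [0.4206, -0.001, 0.2013]
tool_rot: [[-0.569, 0.55, 0.612], [0.822, 0.385, 0.419], [-0.005, 0.741, -0.671]]
force: [-1.2, -0.6, 0.9]
width: -0.0004
grasp_force: 0.0
```

```bash
python3 - <<'E'
from h import *
st();go([.45,.02,.085],Rt(35,48))
E
```

```text
time 5.5
joints [-0.8641, -0.3746, 2.373, 0.9058, 1.2138, -1.84]
ee_pos [0.4206, -0.001, 0.2013]
force [-1.1568, -0.6091, 0.8568]
moment [-0.1872, 0.2404, -0.0247]
shift [0.0015, -0.0826, 0.1398] turn [-0.0032, 0.0095, 0.0002]
```

>>> {"api": "play_rows", "payload": {"rows": [[[0.0015,-0.0826,0.14],[0,0.01,0],0],[[0.0015,-0.0826,0.14],[0,0.01,0],0],[[0.0015,-0.0826,0.14],[0,0.01,0],0],[[0.0015,-0.0826,0.14],[0,0.01,0],0]]}}

```text
time: 6.0
ee_pos: [0.4512, 0.0201, 0.0861]
tool_rot: [[-0.575, 0.546, 0.61], [0.818, 0.386, 0.426], [-0.002, 0.744, -0.669]]
force: [-0.1, 0.1, 0.9]
width: -0.0001
grasp_force: 0.0
```

```bash
python3 - <<'E'
from h import *
st();go([.527,.110,.055],Rt(35,48))
E
```

```text
time 6.0
joints [-0.7267, 0.0327, 2.3984, 1.1714, 0.9029, -2.2039]
ee_pos [0.4512, 0.0201, 0.0861]
force [-0.0632, 0.0555, 0.8966]
moment [-0.199, 0.2672, -0.0261]
shift [0.0402, 0.0706, 0.1404] turn [0.0009, 0.0008, 0.0032]
```

>>> {"api": "play_rows", "payload": {"rows": [[[0.04,0.0706,0.14],[0,0,0],0],[[0.04,0.0706,0.14],[0,0,0],0],[[0.04,0.0706,0.14],[0,0,0],0],[[0.04,0.0706,0.14],[0,0,0],0]]}}

```text
time: 6.5
ee_pos: [0.5282, 0.1092, 0.0579]
tool_rot: [[-0.573, 0.542, 0.615], [0.82, 0.385, 0.424], [-0.007, 0.747, -0.665]]
force: [-0.6, -1.1, 0.7]
width: -0.0001
grasp_force: 0.0
```

```bash
python3 - <<'E'
from h import *
st();f=grab('scene');b=grab('side')
cv2.imwrite('pics/w2.png',np.hstack([cv2.resize(f['img'][120:280,170:330],(400,400)),cv2.resize(b['img'][150:290,195:335],(400,400))]))
R=Rt(35,48);go([.527,.110,.045],R)
E
```

```text
time 6.5
joints [-0.3347, 0.2278, 2.2784, 1.5052, 0.6484, -2.2351]
ee_pos [0.5282, 0.1092, 0.0579]
force [-0.5614, -1.0931, 0.7076]
moment [-0.1937, 0.2965, 0.0016]
shift [0.0024, -0.0102, 0.0112] turn [0.0042, 0.0074, 0.0007]
```

View pics/w2.png

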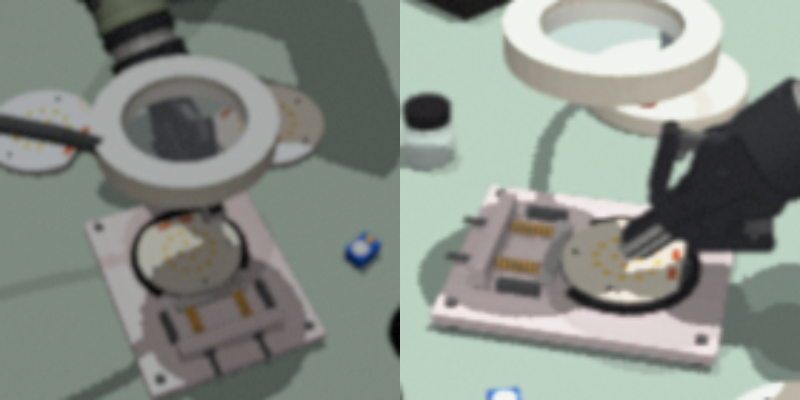

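The fingertips hover over the board: they are at (640,240) in the side half, with the lamp well above, and the pads are visible at (675,258).

>>> {"api": "play_rows", "payload": {"rows": [[[0.002,-0.008,0.007],[0,0,0],0],[[0.002,-0.012,0.011],[0,0,0],0],[[0.002,-0.012,0.011],[0,0,0],0]]}}

```text
time: 6.98
ee_pos: [0.5245, 0.1098, 0.0409]
tool_rot: [[-0.57, 0.551, 0.61], [0.822, 0.381, 0.424], [0.001, 0.743, -0.67]]
force: [-0.3, 0.0, 0.0]
width: 0.0002
grasp_force: 0.0
```

>>> {"api": "play_rows", "payload": {"rows": [[[0,-0.002,0.0018],[0,0,0],0],[[0,-0.003,0.0027],[0,0,0],0],[[0,-0.003,0.0027],[0,0,0],0]]}}

```text
time: 7.35
ee_pos: [0.5243, 0.111, 0.0373]
tool_rot: [[-0.572, 0.55, 0.608], [0.82, 0.382, 0.426], [0.002, 0.742, -0.67]]
force: [-0.7, 0.2, 0.1]
width: -0.0
grasp_force: 0.0
```

>>> {"api": "play_rows", "payload": {"rows": [[[0,-0.002,0.0018],[0,0,0],0],[[0,-0.003,0.0027],[0,0,0],0],[[0,-0.003,0.0027],[0,0,0],0]]}}

```text
time: 7.72
ee_pos: [0.5242, 0.1111, 0.0343]
tool_rot: [[-0.572, 0.551, 0.608], [0.82, 0.382, 0.426], [0.002, 0.742, -0.67]]
force: [0.5, 0.2, 0.0]
width: -0.0002
grasp_force: 0.0
```

>>> {"api": "play_rows", "payload": {"rows": [[[0,-0.0015,0.0014],[0,0,0],0],[[0,-0.0015,0.0014],[0,0,0],0]]}}

```text
time: 7.98
ee_pos: [0.5243, 0.111, 0.0328]
tool_rot: [[-0.572, 0.55, 0.608], [0.82, 0.382, 0.425], [0.002, 0.742, -0.67]]
force: [0.1, 0.9, 0.2]
width: 0.0003
grasp_force: 0.0
```

>>> {"api": "play_rows", "payload": {"rows": [[[0,-0.001,0.0009],[0,0,0],0],[[0,-0.001,0.0009],[0,0,0],0]]}}

```text
time: 8.22
ee_pos: [0.5243, 0.111, 0.0318]
tool_rot: [[-0.572, 0.55, 0.608], [0.82, 0.382, 0.425], [0.002, 0.742, -0.67]]
force: [0.3, -0.3, -0.5]
width: -0.0004
grasp_force: 0.0
```

>>> {"api": "play_rows", "payload": {"rows": [[[0,-0.001,0.0009],[0,0,0],0],[[0,-0.001,0.0009],[0,0,0],0]]}}

```text
time: 8.48
ee_pos: [0.5246, 0.1111, 0.0312]
tool_rot: [[-0.572, 0.55, 0.609], [0.82, 0.382, 0.426], [0.002, 0.743, -0.669]]
force: [-2.3, -0.2, 2.7]
width: 0.0003
grasp_force: 1.4
```

>>> {"api": "play_rows", "payload": {"rows": [[[0,-0.001,0.0009],[0,0,0],0],[[0,-0.001,0.0009],[0,0,0],0]]}}

```text
time: 8.72
ee_pos: [0.525, 0.1114, 0.031]
tool_rot: [[-0.572, 0.548, 0.61], [0.82, 0.381, 0.427], [0.002, 0.744, -0.668]]
force: [-3.2, -0.5, 7.6]
width: 0.0002
grasp_force: 3.6
```

```bash
cat > arc.py <<'E'
from h import *
import sys
# arc in tool axes, offsets from current commanded pose: az0 -> az0+d, 5 rows
az0,d,r,dz=map(float,sys.argv[1:5]);R=np.array(manip.get_obs()['tool_rot']).reshape(3,3)
for k in range(1,6):
    s,e=np.radians([az0,az0+d*k/5]);v=np.array([r*(np.cos(e)-np.cos(s)),r*(np.sin(e)-np.sin(s)),dz*k/5])
    print((R.T@v/.75).round(4).tolist())
E
python3 arc.py 122 30 .032 0
```

```text
[-0.0, -0.003, -0.0033]
[-0.0005, -0.0059, -0.0066]
[-0.0014, -0.0089, -0.0099]
[-0.0028, -0.0117, -0.013]
[-0.0046, -0.0144, -0.0161]
```

>>> {"api": "play_rows", "payload": {"rows": [[[0,-0.0036,-0.0029],[0,0,0],0],[[-0.0005,-0.0065,-0.0062],[0,0,0],0],[[-0.0014,-0.0095,-0.0095],[0,0,0],0],[[-0.0028,-0.0123,-0.0126],[0,0,0],0],[[-0.0046,-0.015,-0.0157],[0,0,0],0]]}}

```text
time: 9.35
ee_pos: [0.5146, 0.0988, 0.031]
tool_rot: [[-0.572, 0.547, 0.611], [0.82, 0.381, 0.427], [0.001, 0.745, -0.667]]
force: [4.0, 3.7, 5.0]
width: -0.0003
grasp_force: 2.7
```

```bash
cat > ang.py <<'E'
from h import *
st();b=grab('side')
h=cv2.cvtColor(b['img'],cv2.COLOR_BGR2HSV)
m=(((h[...,0]<14)|(h[...,0]>172))&(h[...,1]>90)&(h[...,2]>40)).astype(np.uint8)
k,_,s,c=cv2.connectedComponentsWithStats(m)
for i in range(1,k):
    if s[i,4]>2 and 225<c[i][0]<310 and 215<c[i][1]<270:
        X=onz(b,*c[i],.0293);v=X[:2]-[.540,.083];print(c[i].round(1),s[i,4],X.round(4),'az',np.degrees(np.arctan2(v[1],v[0])).round(1),'r',np.hypot(*v).round(4))
E
python3 ang.py; python3 arc.py 152 30 .032 0
```

```text
time 9.35
joints [-0.3811, 0.2973, 2.2991, 1.5759, 0.6728, -2.371]
ee_pos [0.5146, 0.0988, 0.031]
force [3.9806, 3.6894, 4.9806]
moment [0.5727, -0.7639, 0.1135]
[-0.0022, -0.0026, -0.0029]
[-0.0049, -0.005, -0.0056]
[-0.0079, -0.0072, -0.008]
[-0.0112, -0.0092, -0.0103]
[-0.0148, -0.0109, -0.0122]
```

>>> {"api": "play_rows", "payload": {"rows": [[[-0.0022,-0.0034,-0.0022],[0,0,0],0],[[-0.0049,-0.0058,-0.0049],[0,0,0],0],[[-0.0079,-0.008,-0.0073],[0,0,0],0],[[-0.0112,-0.01,-0.0096],[0,0,0],0],[[-0.0148,-0.0117,-0.0115],[0,0,0],0]]}}

```text
time: 10.02
ee_pos: [0.5109, 0.0836, 0.0308]
tool_rot: [[-0.574, 0.546, 0.611], [0.819, 0.381, 0.429], [0.002, 0.746, -0.665]]
force: [4.1, 6.0, 7.9]
width: -0.0002
grasp_force: 4.0
```

```bash
sed -i "s/^st();b=grab('side')/st();b=grab('side');w=grab('wrist');a=grab('scene')/" ang.py; cat >> ang.py <<'E'
for n,f in(('wrist',w),('scene',a)):
    h=cv2.cvtColor(f['img'],cv2.COLOR_BGR2HSV)
    m=(((h[...,0]<16)|(h[...,0]>172))&(h[...,1]>110)&(h[...,2]>40)).astype(np.uint8)
    k,_,s,c=cv2.connectedComponentsWithStats(m)
    for i in range(1,k):
        X=onz(f,*c[i],.0293);v=X[:2]-[.540,.083]
        if s[i,4]>3 and np.hypot(*v)<.05:print(n,c[i].round(1),s[i,4],'az',np.degrees(np.arctan2(v[1],v[0])).round(1),'r',np.hypot(*v).round(4))
E
python3 ang.py; python3 arc.py 182 30 .032 0
python3 - <<'E'
from h import *
f=grab('wrist');b=grab('side')
cv2.imwrite('pics/w3.png',np.hstack([cv2.resize(f['img'],(400,300)),cv2.resize(b['img'][195:285,205:325],(400,300))]))
E
```

```text
time 10.025
joints [-0.433, 0.2976, 2.3023, 1.5364, 0.7025, -2.3776]
ee_pos [0.5109, 0.0836, 0.0308]
force [4.0778, 5.9668, 7.8513]
moment [1.0878, -1.0227, 0.403]
[287.1 233.4] 14 [0.5311 0.0456 0.0293] az -103.4 r 0.0384
wrist [250.8 319.9] 39 az -96.9 r 0.0393
scene [235.  210.2] 6 az -132.5 r 0.0371
scene [230.  216.5] 4 az -96.4 r 0.0377
[-0.0039, -0.0015, -0.0017]
[-0.008, -0.0027, -0.003]
[-0.0122, -0.0036, -0.0041]
[-0.0166, -0.0042, -0.0047]
[-0.021, -0.0045, -0.0051]
```

View pics/w3.png

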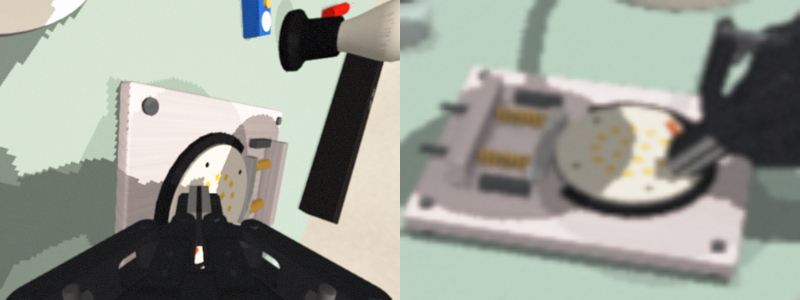

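The wrist view shows the tip on the board. The side half shows the remaining visible pad moved to (672,127), so the board is turning counter-clockwise, about 37° so far.

>>> {"api": "play_rows", "payload": {"rows": [[[-0.0039,-0.0021,-0.0012],[0,0,0],0],[[-0.008,-0.0033,-0.0025],[0,0,0],0],[[-0.0122,-0.0042,-0.0036],[0,0,0],0],[[-0.0166,-0.0048,-0.0042],[0,0,0],0],[[-0.021,-0.0051,-0.0046],[0,0,0],0]]}}

```text
time: 10.9
ee_pos: [0.5147, 0.0695, 0.0306]
tool_rot: [[-0.576, 0.545, 0.61], [0.817, 0.38, 0.433], [0.004, 0.748, -0.664]]
force: [-2.2, 6.2, 14.4]
width: 0.0002
grasp_force: 7.4
```

```bash
python3 ang.py; python3 arc.py 212 30 .032 0
```

```text
time 10.9
joints [-0.4711, 0.3088, 2.2864, 1.4971, 0.7266, -2.3701]
ee_pos [0.5147, 0.0695, 0.0306]
force [-2.2103, 6.2322, 14.4056]
moment [1.6633, -1.0499, 0.8586]
[282.2 230.3] 12 [0.5462 0.043  0.0293] az -81.2 r 0.0404
scene [231.6 213.2] 5 az -113.1 r 0.0378
[-0.0045, 0.0, -0.0]
[-0.0089, 0.0003, 0.0003]
[-0.0133, 0.0009, 0.001]
[-0.0175, 0.0019, 0.002]
[-0.0216, 0.0031, 0.0033]
```

>>> {"api": "play_rows", "payload": {"rows": [[[-0.0045,0.0005,-0.0004],[0,0,0],0],[[-0.0089,0.0008,-0.0001],[0,0,0],0],[[-0.0133,0.0014,0.0006],[0,0,0],0],[[-0.0175,0.0024,0.0016],[0,0,0],0],[[-0.0216,0.0036,0.0029],[0,0,0],0]]}}

```text
time: 11.68
ee_pos: [0.5262, 0.0573, 0.0306]
tool_rot: [[-0.575, 0.546, 0.609], [0.818, 0.38, 0.431], [0.003, 0.746, -0.666]]
force: [-6.6, 1.3, 18.4]
width: -0.0001
grasp_force: 8.9
```

```bash
python3 ang.py; python3 arc.py 240 30 .032 0
```

```text
time 11.675
joints [-0.4859, 0.3249, 2.2547, 1.4675, 0.7327, -2.3471]
ee_pos [0.5262, 0.0573, 0.0306]
force [-6.6199, 1.2668, 18.3863]
moment [1.192, -0.6912, 0.693]
[276.  229.1] 10 [0.5598 0.0479 0.0293] az -60.5 r 0.0403
[284.3 231.7] 3 [0.5395 0.0442 0.0293] az -90.7 r 0.0388
scene [229.6 217.2] 5 az -93.0 r 0.0383
scene [230.6 225.8] 5 az -53.9 r 0.0407
[-0.0039, 0.0014, 0.0016]
[-0.0076, 0.0031, 0.0034]
[-0.0111, 0.005, 0.0055]
[-0.0142, 0.0071, 0.0079]
[-0.0169, 0.0095, 0.0106]
```

>>> {"api": "play_rows", "payload": {"rows": [[[-0.0039,0.0029,0.0003],[0,0,0],0],[[-0.0076,0.0046,0.0021],[0,0,0],0],[[-0.0111,0.0065,0.0042],[0,0,0],0],[[-0.0142,0.0086,0.0066],[0,0,0],0],[[-0.0169,0.011,0.0093],[0,0,0],0]]}}

```text
time: 12.45
ee_pos: [0.5424, 0.0511, 0.0308]
tool_rot: [[-0.572, 0.549, 0.609], [0.82, 0.382, 0.426], [0.001, 0.743, -0.669]]
force: [-3.9, -1.2, 11.1]
width: 0.0
grasp_force: 5.3
```

```bash
python3 ang.py; python3 arc.py 270 30 .032 0
```

```text
time 12.45
joints [-0.476, 0.343, 2.2163, 1.4521, 0.7239, -2.3148]
ee_pos [0.5424, 0.0511, 0.0308]
force [-3.9244, -1.1832, 11.0774]
moment [0.3708, -0.2969, 0.1595]
[269.1 229.3] 10 [0.5716 0.0583 0.0293] az -38.0 r 0.0401
[278.7 229.3] 6 [0.5546 0.0449 0.0293] az -69.1 r 0.0408
wrist [282.5 247.3] 61 az -37.2 r 0.0388
scene [229.5 222. ] 4 az -70.9 r 0.0389
scene [234.2 230. ] 6 az -32.7 r 0.0426
[-0.0024, 0.0025, 0.0028]
[-0.0043, 0.0052, 0.0058]
[-0.0058, 0.008, 0.0089]
[-0.0069, 0.0109, 0.0122]
[-0.0075, 0.0139, 0.0154]
```

>>> {"api": "play_rows", "payload": {"rows": [[[-0.0024,0.0027,0.0027],[0,0,0],0],[[-0.0043,0.0054,0.0056],[0,0,0],0],[[-0.0058,0.0082,0.0087],[0,0,0],0],[[-0.0069,0.0111,0.012],[0,0,0],0],[[-0.0075,0.0141,0.0152],[0,0,0],0]]}}

```text
time: 13.22
ee_pos: [0.5588, 0.0546, 0.0309]
tool_rot: [[-0.571, 0.55, 0.61], [0.821, 0.382, 0.424], [0.0, 0.743, -0.669]]
force: [-2.8, -2.5, 7.6]
width: 0.0002
grasp_force: 4.2
```

```bash
python3 ang.py; python3 arc.py 300 25 .032 0
```

```text
time 13.225
joints [-0.4456, 0.3615, 2.1819, 1.4579, 0.707, -2.2884]
ee_pos [0.5588, 0.0546, 0.0309]
force [-2.8098, -2.458, 7.5619]
moment [0.1292, -0.2231, -0.0787]
[271.5 229.5] 8 [0.5669 0.0555 0.0293] az -45.6 r 0.0385
[262.2 231.8] 9 [0.5782 0.0756 0.0293] az -11.0 r 0.0389
wrist [280.4 225.7] 114 az -13.0 r 0.0366
scene [232.6 227.4] 5 az -44.1 r 0.0396
scene [241.  232.2] 6 az -8.5 r 0.0416
[-0.0001, 0.0025, 0.0028]
[0.0, 0.005, 0.0055]
[0.0005, 0.0074, 0.0083]
[0.0013, 0.0099, 0.011]
[0.0025, 0.0123, 0.0136]
```

>>> {"api": "play_rows", "payload": {"rows": [[[-0.0001,0.0023,0.003],[0,0,0],0],[[0,0.0048,0.0057],[0,0,0],0],[[0.0005,0.0072,0.0085],[0,0,0],0],[[0.0013,0.0097,0.0112],[0,0,0],0],[[0.0025,0.0121,0.0138],[0,0,0],0]]}}

```text
time: 14.0
ee_pos: [0.5698, 0.0632, 0.031]
tool_rot: [[-0.569, 0.55, 0.611], [0.822, 0.382, 0.422], [-0.001, 0.743, -0.669]]
force: [-2.4, -3.9, 7.5]
width: 0.0001
grasp_force: 3.8
```

```bash
python3 ang.py; python3 arc.py 325 20 .032 0
```

```text
time 14.0
joints [-0.4113, 0.3724, 2.1621, 1.4752, 0.6871, -2.273]
ee_pos [0.5698, 0.0632, 0.031]
force [-2.4296, -3.8972, 7.5277]
moment [-0.0456, -0.3268, -0.202]
[265.6 230.1] 9 [0.5761 0.0658 0.0293] az -25.4 r 0.0399
[258.3 234.7] 7 [0.5785 0.0898 0.0293] az 10.1 r 0.0391
wrist [275.3 213. ] 132 az 8.7 r 0.0367
scene [236.8 230.6] 5 az -24.0 r 0.0407
scene [246.7 232.4] 7 az 10.2 r 0.0417
[0.0011, 0.0018, 0.002]
[0.0024, 0.0036, 0.004]
[0.0039, 0.0054, 0.0059]
[0.0056, 0.007, 0.0078]
[0.0075, 0.0086, 0.0095]
```

>>> {"api": "play_rows", "payload": {"rows": [[[0.0011,0.0016,0.0022],[0,0,0],0],[[0.0024,0.0034,0.0042],[0,0,0],0],[[0.0039,0.0052,0.0061],[0,0,0],0],[[0.0056,0.0068,0.008],[0,0,0],0],[[0.0075,0.0084,0.0097],[0,0,0],0]]}}

```text
time: 14.78
ee_pos: [0.5749, 0.0731, 0.031]
tool_rot: [[-0.569, 0.55, 0.612], [0.822, 0.382, 0.422], [-0.002, 0.743, -0.669]]
force: [0.8, -2.6, 7.2]
width: -0.0003
grasp_force: 3.3
```

```bash
python3 ang.py; python3 arc.py 345 20 .032 0
```

```text
time 14.775
joints [-0.3815, 0.3767, 2.1547, 1.4951, 0.6701, -2.2667]
ee_pos [0.5749, 0.0731, 0.031]
force [0.8181, -2.6116, 7.1716]
moment [-0.1032, -0.4734, -0.3316]
[262. 232.] 7 [0.5781 0.0766 0.0293] az -9.6 r 0.0386
[256.3 237.3] 12 [0.576  0.1002 0.0293] az 25.5 r 0.0399
wrist [268.6 206.4] 146 az 26.9 r 0.0367
wrist [259.5 236. ] 18 az -1.5 r 0.0354
scene [251.5 231.5] 8 az 26.2 r 0.0419
scene [241.5 232. ] 4 az -7.1 r 0.0409
[0.002, 0.0015, 0.0016]
[0.0042, 0.0029, 0.0032]
[0.0064, 0.0041, 0.0046]
[0.0089, 0.0053, 0.0059]
[0.0114, 0.0063, 0.007]
```

>>> {"api": "play_rows", "payload": {"rows": [[[0.002,0.0013,0.0018],[0,0,0],0],[[0.0042,0.0027,0.0034],[0,0,0],0],[[0.0064,0.0039,0.0048],[0,0,0],0]]}}

```text
time: 15.3
ee_pos: [0.5762, 0.0798, 0.031]
tool_rot: [[-0.569, 0.549, 0.612], [0.822, 0.382, 0.422], [-0.002, 0.744, -0.669]]
force: [1.0, -2.2, 6.9]
width: -0.0001
grasp_force: 3.3
```

```bash
python3 ang.py; python3 arc.py 357 20 .032 0
```

```text
time 15.3
joints [-0.3641, 0.3774, 2.1541, 1.5094, 0.6607, -2.2665]
ee_pos [0.5762, 0.0798, 0.031]
force [0.9949, -2.2488, 6.8879]
moment [-0.0287, -0.5344, -0.3301]
[259.7 233.4] 7 [0.5788 0.084  0.0293] az 1.5 r 0.0389
[256.  239.5] 10 [0.5718 0.1068 0.0293] az 36.8 r 0.0397
wrist [263.7 204.5] 162 az 38.0 r 0.0369
wrist [257.6 235.6] 26 az 9.1 r 0.0352
scene [254.2 230.2] 5 az 36.4 r 0.0415
scene [244.3 232.4] 7 az 2.3 r 0.0414
[0.0024, 0.0012, 0.0013]
[0.005, 0.0022, 0.0025]
[0.0076, 0.0031, 0.0035]
[0.0103, 0.0039, 0.0044]
[0.0131, 0.0046, 0.0051]
```

>>> {"api": "play_rows", "payload": {"rows": [[[0.0028,0.0012,0.0014],[0,0,0],0],[[0.0028,0.0012,0.0014],[0,0,0],0]]}}

```text
time: 15.7
ee_pos: [0.5761, 0.0826, 0.031]
tool_rot: [[-0.57, 0.549, 0.612], [0.822, 0.382, 0.423], [-0.002, 0.744, -0.668]]
force: [1.9, -1.2, 5.6]
width: -0.0002
grasp_force: 2.8
```

>>> {"api": "play_rows", "payload": {"rows": [[[0,0.006,-0.0054],[0,0,0],0],[[0,0.02,-0.018],[0,0,0],0],[[0,0.02,-0.018],[0,0,0],0]]}}

```text
time: 16.08
ee_pos: [0.5737, 0.0839, 0.0499]
tool_rot: [[-0.572, 0.55, 0.608], [0.82, 0.383, 0.424], [0.0, 0.742, -0.671]]
force: [-0.4, -0.0, -0.1]
width: -0.0002
grasp_force: 0.0
```

```bash
python3 ang.py; python3 - <<'E'
from h import *
f=grab('scene');b=grab('side')
cv2.imwrite('pics/w4.png',np.hstack([cv2.resize(f['img'][190:265,210:310],(400,300),interpolation=2),cv2.resize(b['img'][205:280,200:300],(400,300),interpolation=2)]))
go([.46,.005,.085],Rt(35,48))
E
```

```text
time 16.075
joints [-0.3568, 0.321, 2.1619, 1.4455, 0.6623, -2.1822]
ee_pos [0.5737, 0.0839, 0.0499]
force [-0.359, -0.0132, -0.0573]
moment [-0.2458, 0.296, -0.0163]
[258.5 234.5] 8 [0.5786 0.0889 0.0293] az 8.7 r 0.039
[256.2 240.9] 9 [0.5684 0.1104 0.0293] az 44.0 r 0.0395
wrist [240.3 199. ] 148 az 44.4 r 0.0371
wrist [236.5 236.6] 143 az 7.0 r 0.0371
scene [255.5 229.5] 6 az 41.5 r 0.0416
scene [246.5 232.5] 6 az 9.5 r 0.0418
shift [-0.0002, -0.0881, -0.169] turn [-0.0031, -0.0002, -0.0042]
```

View pics/w4.png

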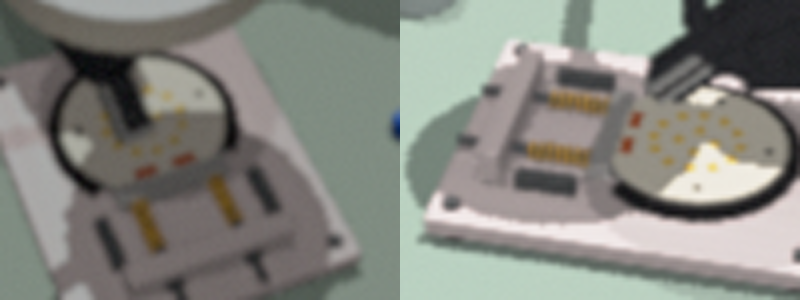

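The pads now sit beside the bar and the flat lies parallel to it: (145,172) and (183,158) in the scene half, (635,120) and (627,145) in the side half. The pad line's normal is at 25.4° and the bar's direction is 25.5°. Now I'll withdraw.

>>> {"api": "play_rows", "payload": {"rows": [[[0,-0.088,-0.169],[0,0,0],0],[[0,-0.088,-0.169],[0,0,0],0],[[0,-0.088,-0.169],[0,0,0],0],[[0,-0.088,-0.169],[0,0,0],0]]}}

```text
time: 16.82
ee_pos: [0.4604, 0.0038, 0.0858]
tool_rot: [[-0.569, 0.551, 0.61], [0.822, 0.381, 0.423], [0.001, 0.742, -0.67]]
force: [-0.3, -0.1, 0.1]
width: -0.0001
grasp_force: 0.0
```

```bash
python3 ang.py; python3 - <<'E'
from h import *
go([.42,-.02,.2],Rt(35,48))
E
```

```text
time 16.825
joints [-0.7458, 0.0633, 2.3646, 1.1585, 0.9124, -2.1994]
ee_pos [0.4604, 0.0038, 0.0858]
force [-0.2974, -0.0582, 0.0692]
moment [-0.1827, 0.264, -0.0329]
[258.5 234.5] 8 [0.5786 0.0889 0.0293] az 8.7 r 0.039
[256.2 240.9] 9 [0.5684 0.1104 0.0293] az 44.0 r 0.0395
wrist [309.4 160. ] 37 az 44.8 r 0.0363
wrist [306.2 183.3] 37 az 6.1 r 0.0365
scene [255.5 229.5] 6 az 41.5 r 0.0416
scene [246.  232.5] 6 az 7.9 r 0.0417
shift [0.0038, 0.0703, -0.1498] turn [-0.0014, -0.0002, -0.003]
```

>>> {"api": "play_rows", "payload": {"rows": [[[0.004,0.07,-0.15],[0,0,0],0],[[0.004,0.07,-0.15],[0,0,0],0],[[0.004,0.07,-0.15],[0,0,0],0],[[0.004,0.07,-0.15],[0,0,0],0]]}}

```text
time: 17.48
ee_pos: [0.4194, -0.0196, 0.1999]
tool_rot: [[-0.573, 0.55, 0.608], [0.819, 0.384, 0.426], [0.001, 0.742, -0.67]]
force: [0.2, -0.3, -1.0]
width: -0.0002
grasp_force: 0.0
```

```bash
python3 - <<'E'
from h import *
f=grab('scene');b=grab('side')
cv2.imwrite('pics/w5.png',np.hstack([cv2.resize(f['img'][195:260,212:299],(400,300),interpolation=2),cv2.resize(b['img'][205:280,200:300],(400,300),interpolation=2)]))
E
```

```text
(no output)
```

View pics/w5.png

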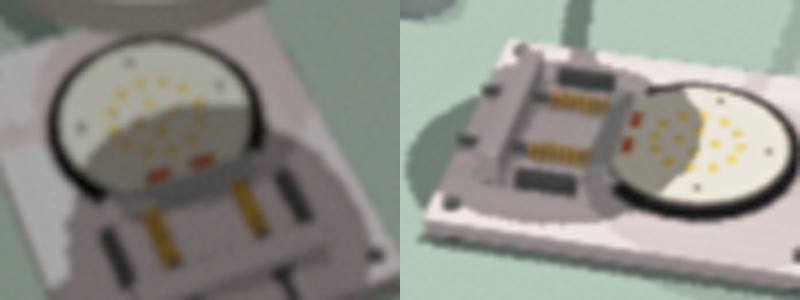

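The board lies flat in its pocket with the flat flush on the bar. The pads are at (158,175) and (202,160), parallel to the bar edge, and the hand is clear.

```bash
python3 -c "
from cell import ticket;print(ticket.sign_off())"
```

```text
the job is handed in; nothing more can be done
None
```

I turned the board about 180° in place; its flat edge now lies flush on the alignment bar and it is still flat in its holder. The hand is withdrawn, and the job was handed in at about 17.5 s of the 72 s. The highest press I read on the board was 18 N, briefly above the advised 5 to 15 N but under the 30 N that harms it.

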